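# Draw the spring-locked bolt of the crew's provisions case

## Task

Unbolt the lid of the steel provisions case: press the long spring catch bar on the lid well down with one fingertip and, keeping it held down, push the bolt's upright thumb tab with the other fingertip until the bolt is fully drawn to its stop, away from the keeper. Then let the catch spring back up, so that it locks the bolt open, and leave everything. Only press and push: do not lift or shift the mug, bowl, jar and shaker that stand around.

Things in the scene. Friction and masses are not known exactly. Their poses are not given: they have to be found in the camera images.
- case: Flat green steel case, 264 mm (x) by 364 mm (y) by 100 mm high, fixed to the counter. Origin: centre of its underside, on the work surface; z up; lid top at z = 100 mm. On the lid, side by side and running along the case's y: the catch bar (towards -x), a fixed dark guard plate (middle) and the bolt (towards +x). All frames listed on it have the case's axes.
- guard_top (a point): Centre of the top of the fixed dark guard plate between catch bar and bolt, 28 mm wide (x), 170 mm long (y), top 26 mm above the lid; in the case's frame x = -4, y = -20 mm. It covers the bolt's lug and the catch's teeth, so that one finger cannot reach both parts.
- keeper_top (a point): Centre of the top of the keeper, a low fixed loop into which the shut bolt's end reaches, 12 mm above the lid; in the case's frame x = 29, y = -115 mm. A like, narrower strap over the bolt is at x = 29, y = +50 mm.
- catch_top (a point): Centre of the upper face of the spring catch: a flat steel bar 30 mm wide (x), 130 mm long (y), 22 mm above the lid when up; in the case's frame x = -35, y = -20 mm. Press it anywhere between the two fixed guide pins (8 mm thick, top 24 mm above the lid) at its ends, y = -79 and +39 mm; a finger may slide along it while pressing.
- catch (a joint): How far the catch bar is pressed down (m): 0 up, 0.012 bottom stop. Spring: about 3.6 N at first, 7.2 N at the bottom. Beyond 0.006 (aim for 0.008 to 0.010) the bolt is free; with less, hidden teeth block the bolt, when shut, fully drawn and at each 16 mm between. It can spring up fully only with the bolt at one of those places.
- tab_top (a point): Centre of the top of the bolt's upright thumb tab, 28 mm wide (x), 10 mm thick (y), top 45 mm above the lid; with the bolt shut x = 29, y = -24 mm in the case's frame. It stands on the flat bolt, 24 mm wide, whose upper face (7 mm above the lid) runs on below the pushing finger. Push the tab's -y face towards the case's +y.
- bolt (a joint): How far the bolt is drawn, in m: 0 shut (its end in the keeper), 0.048 fully drawn at its stop. Slides along the case's +y with about 2 N of friction and stays where it is left.
- mug_mid (a point): Bystander: white mug, 80 mm across, 85 mm high, on the counter beside the case. Point at its centre, half-way up.
- bowl_mid (a point): Bystander: white bowl, 120 mm across, 55 mm high, on the counter beside the case. Point at its centre, half-way up.
- jar_mid (a point): Bystander: amber jar with a metal cap, 72 mm across, 105 mm high, on the counter beyond the case. Point at its centre, half-way up.
- shaker_mid (a point): Bystander: small glass shaker with a black cap, 36 mm across, 55 mm high, standing on the case's lid near an end. Point at its centre, half-way up.

How it is judged:
By the outcome, as a careful person would: the job done as asked, in the order asked, and still so for the second after the job is handed in, with the robot touching nothing.
It also fails if it takes over 38 s, if anything falls off the work surface, if the arm or the gripper's body presses on something with over 40 N, if the wrist force passes 120 N, or if a joint passes its speed limit or range.

## Robot

A 6-joint arm with a two-finger parallel gripper is mounted at the origin on the work surface. World frame = base frame: x ahead of the robot, y to its left, z up, the work surface at z = 0. Lengths are in m, angles in rad, forces in N, time in s.
With the tool pointing down it reaches from about 0.25 to 0.725 m from the base axis. Payload 4 kg.
Tool frame: the origin (TCP) lies midway between the tips of the shut fingers; the grasp point (between the pads) lies 19 mm behind it; z points along the fingers, y is the line along which they close (so a half turn about z gives the same grasp; the last joint's range is limited). The gripper opens to 85 mm and grips with 20 to 120 N. Pads are 22 mm wide; open, the fingers measure 114 mm over their backs; the gripper's body (76 mm by 85 mm) begins 54 mm behind the grasp point. The pads swing forward as they close: fully open they stand 13 mm farther back than shut.
Start: joints at [-1.126, 0.241, 0.005, 1.335, 0, 1.571], TCP at [0.215, -0.451, 0.231] pointing down, gripper open.
Joint ranges: [-2.72, 2.72], [-1.05, 1.87], [-1.09, 1.28], [-1.99, 2.15], [-1.42, 1.44], [-3.14, 3.14]. Speed limits (rad/s): [2.79, 2.79, 3.14, 3.14, 3.14, 3.14].

## Interface

Orientations are given as a unit quaternion [x, y, z, w].
In Python, from workcell import monitor, vision, job gives the robot as it stands.
- The arm moves only by the tool move_arm, never from a script. Its argument "moves" is a list that holds one entry, the list of rows, each a list of 5 numbers: the shift along the world's x, y, z in m, then the turn about the world's z in degrees, then the opening in per cent of the stroke, from 0 (shut) to 100 (fully open). In form: [[[x, y, z, turn, gripper], ...]]. A call has 1 to 5 rows; each row is the pose to reach, as a shift and turn from the pose commanded when the call began; what a row does not reach only later rows make up. A row lasts 1/8 s, in which the tool goes at most 62.5 mm and 10.7 degrees, less where a joint would pass 70% of its speed; a pose out of reach is approached as far as the arm can. A call with a gripper value outside its range is refused whole. The fingers move at their own pace and stop on an object; the grip force is fixed at half the most. Time passes only in rows, so rows that repeat a pose let the fingers close. It gives the time, the measured TCP pose, the force, the opening and the grip force at its end, in the units of the state.
- monitor.get_obs(): the state, without advancing time (a new reading comes with each control period).
- vision.camera(name): name is "side" or "top" or "wrist"; returns a dict with "color" (420x560x3 uint8, red, green, blue), "camera_matrix" (3x3 intrinsics, pixels), "eye" and "attitude" of the camera in the world; the wrist camera has in their place "hand_eye" (4x4, takes a point from camera to tool coordinates, whose origin is the TCP and whose axes are the flange's). Camera axes: x right, y up, looking along -z (the intrinsics and any distortion apply to the point x, -y, -z); pixel columns grow to the right and rows downward; lengths in m; the calibration is good to about 2 mm. A picture is of the moment at which its call begins: read the wrist's pose just before it. There is no depth.
- job.job_done(): hands the job in; it is judged then, once.
The state is a dict: "clock": time; "joint_pos": joint angles; "joint_vel": joint speeds; "tau": joint torques, N m; "eef_pos": TCP position; "tool_rot": TCP orientation; "ft_force": force on the tool from outside, world axes, zero at the start; "ft_torque": the same for the moment, N m; "grip_width": finger opening in m; "grasp_force": force on a finger pad.
Only numpy, scipy, OpenCV 4.12 (cv2) and the standard library are available. Lean on these libraries where they do the work, as an engineer would, in place of code of your own. Each camera call takes 0.05 s, during which the arm holds its last target. There are 200 camera calls.

## Working session

There is one attempt and no reset: what is moved stays moved. The work goes in short steps, Python scripts to look and compute and a tool call to move; the robot and the scene stay as the last step left them, time stands still between calls to the robot, and variables do not carry over. Pictures are saved under pics/ and viewed, at most 10 in all, crops included, and the job is handed in when it is done.

Besides the shell and the picture viewer there is one more tool, called after "Call:" by a JSON object that holds its "api" and its "payload", one argument or row to a line. move_arm: Moves the arm, as the interface text tells. Its arguments: {"type":"object","properties":{"moves":{"type":"array","items":{"type":"array","items":{"type":"array","items":{"type":"number"}}}}},"required":["moves"]}

```bash
mkdir -p pics; ls
python3 - <<'E'
from workcell import monitor, vision
import cv2
o=monitor.get_obs(); print({k:o[k] for k in("clock","eef_pos","tool_rot","grip_width","ft_force")})
for n in("top","side"):
    c=vision.camera(n); cv2.imwrite(f"pics/{n}1.png",cv2.resize(c["color"][:,:,::-1],(800,600),interpolation=cv2.INTER_CUBIC))
    print(n,c["camera_matrix"],c["eye"],c["attitude"],[k for k in c])
E
```

```text
pics
{'clock': 0.0, 'eef_pos': array([ 0.21486338, -0.4507911 ,  0.23042486]), 'tool_rot': array([ 9.75372581e-01,  2.20561321e-01, -2.34255028e-04, -9.88617773e-04]), 'grip_width': 0.08547565104263129, 'ft_force': array([ 0.03077157, -0.31323277, -0.36491632])}
top [[457.76292788   0.         284.59439633]
 [  0.         457.76292788 205.00610383]
 [  0.           0.           1.        ]] [0.40314589 0.04720406 1.23791329] [ 0.06440504 -0.07529006 -0.69523212  0.71192394] ['color', 'camera_matrix', 'eye', 'attitude']
side [[545.91812882   0.         274.20674168]
 [  0.         545.91812882 209.24448544]
 [  0.           0.           1.        ]] [0.07953862 0.72961669 0.90285612] [-0.13358819  0.38485896  0.86455692 -0.29424329] ['color', 'camera_matrix', 'eye', 'attitude']
```

View pics/top1.png

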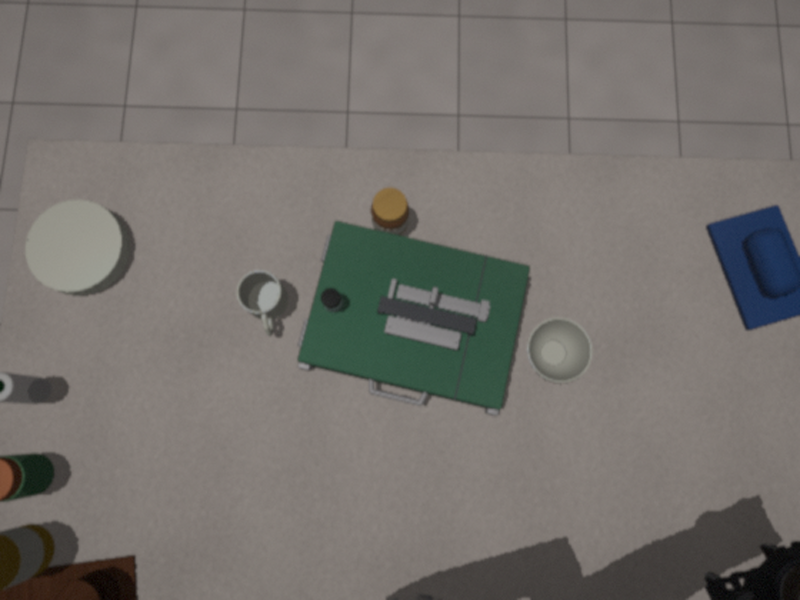

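View pics/side1.png

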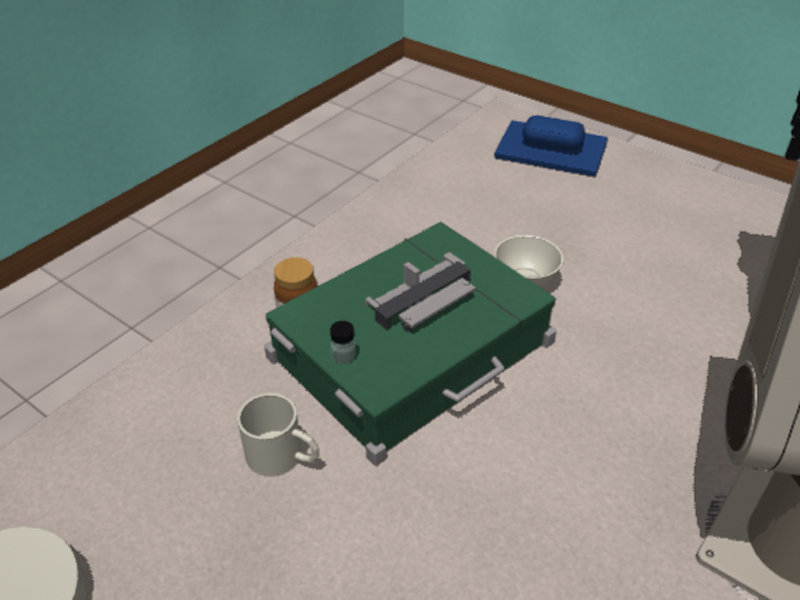

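The top view shows the case with the catch bar nearest the robot, +x up and +y left. Lid corners are at (336,222), (529,265), (499,408) and (300,362), and the tab is near (434,297). In the side view the same corners are at (268,316), (440,223), (554,300) and (374,415). I'll fit the case pose from these.

```bash
cat > h.py <<'E'
import numpy as np
from scipy.spatial.transform import Rotation as R
from scipy.optimize import least_squares
def proj(P,K,eye,att):
    p=R.from_quat(att).inv().apply(np.atleast_2d(P)-eye); return np.c_[K[0,0]*p[:,0]/-p[:,2]+K[0,2],K[1,1]*-p[:,1]/-p[:,2]+K[1,2]]
def w(q,P): # case->world, q=x,y,yaw
    return R.from_euler('z',q[2]).apply(np.atleast_2d(P))+[q[0],q[1],0]
E
python3 - <<'E'
from h import *
from workcell import vision
L=np.array([[.132,.182,.1],[.132,-.182,.1],[-.132,-.182,.1],[-.132,.182,.1]])
obs={"top":[(336,222),(529,265),(499,408),(300,362)],"side":[(268,316),(440,223),(554,300),(374,415)]}
cs={n:vision.camera(n) for n in obs}
def res(q,ns=("top","side")): return np.concatenate([(proj(w(q,L),cs[n]["camera_matrix"],cs[n]["eye"],cs[n]["attitude"])-np.array(obs[n])*.7).ravel() for n in ns])
for ns in(("top","side"),("top",),("side",)):
    s=least_squares(res,[.45,0,-.2],args=(ns,)); print(ns,s.x,np.degrees(s.x[2]),np.round(s.fun,1))
    q=s.x; print(w(q,[[-.003,-.045,.2]]))
    if len(ns)==2:
        for n in cs: print(n,proj(w(q,[[.029,-.024,.145],[-.035,-.085,.122],[-.035,.045,.122]]),cs[n]["camera_matrix"],cs[n]["eye"],cs[n]["attitude"])/.7)
E
```

```text
('top', 'side') [ 0.59611961  0.01630768 -0.2071018 ] -11.86605930424751 [-1.7 -1.4  0.9  0.1  1.4  1.8 -3.   0.  -2.7 -1.9  0.1 -2.1  2.2 -2.2
  0.9  1.2]
[[ 0.58393062 -0.02711384  0.2       ]]
top [[433.42258482 295.21943127]
 [459.10885029 341.4122718 ]
 [385.47580646 324.20362505]]
side [[411.69096073 266.50171277]
 [468.88888939 281.66490744]
 [405.14250028 319.64041004]]
('top',) [ 0.59678172  0.01481732 -0.20339771] -11.653830550131385 [-1.3 -1.4  1.3 -0.4  2.3  1.3 -2.3  0.1]
[[ 0.58475365 -0.02864905  0.2       ]]
('side',) [ 0.59488903  0.01832296 -0.21093583] -12.085732673161969 [-3.  -1.5  0.4 -1.5  2.4 -1.3  0.3  2.1]
[[ 0.58253364 -0.02505151  0.2       ]]
```

Call:
{"api": "move_arm", "payload": {
  "moves": [
    [[0.04,0.045,0,10.5,60],[0.08,0.09,0,21,60],[0.12,0.135,0,31.5,60],[0.16,0.18,0,42,60],[0.2,0.225,0,52.6,60]]
  ]
}}

```text
clock: 0.82
eef_pos: [0.4161, -0.2248, 0.2313]
tool_rot: [0.775, 0.632, -0.0, 0.0]
ft_force: [1.0, -1.8, -0.2]
grip_width: 0.0514
grasp_force: 0.0
```

Call:
{"api": "move_arm", "payload": {
  "moves": [
    [[0.04,0.045,0,0,60],[0.08,0.09,0,0,60],[0.12,0.135,0,0,60],[0.165,0.18,0,0,60],[0.165,0.18,0,0,60]]
  ]
}}

```text
clock: 1.45
eef_pos: [0.5822, -0.0428, 0.2297]
tool_rot: [0.775, 0.632, -0.0, -0.001]
ft_force: [-0.3, 0.3, -0.4]
grip_width: 0.0512
grasp_force: 0.0
```

Run:
```python
from workcell import monitor, vision
import cv2,numpy as np,pickle
o=monitor.get_obs(); print({k:o[k] for k in("clock","eef_pos","tool_rot","grip_width","ft_force")})
c=vision.camera("wrist"); pickle.dump((o,c),open("w.pkl","wb"))
cv2.imwrite("pics/w1.png",cv2.resize(c["color"][:,:,::-1],(800,600),interpolation=cv2.INTER_CUBIC))
print(c["camera_matrix"],c["hand_eye"],c.keys())
```

```text
{'clock': 1.45, 'eef_pos': array([ 0.58216694, -0.04279885,  0.22966283]), 'tool_rot': array([ 7.74857417e-01,  6.32135733e-01, -1.54356254e-04, -6.11632005e-04]), 'grip_width': 0.051220245310598524, 'ft_force': array([-0.30482233,  0.26778143, -0.38494303])}
[[289.47386141   0.         276.1992406 ]
 [  0.         289.47386141 209.22307584]
 [  0.           0.           1.        ]] [[ 3.58899139e-04  9.64115102e-01  2.65484352e-01  6.70171378e-02]
 [ 9.99999709e-01 -1.67237172e-04 -7.44537858e-04  3.30179795e-04]
 [-6.73421340e-04  2.65484542e-01 -9.64114881e-01 -1.41804519e-01]
 [ 0.00000000e+00  0.00000000e+00  0.00000000e+00  1.00000000e+00]] dict_keys(['color', 'camera_matrix', 'hand_eye'])
```

View pics/w1.png

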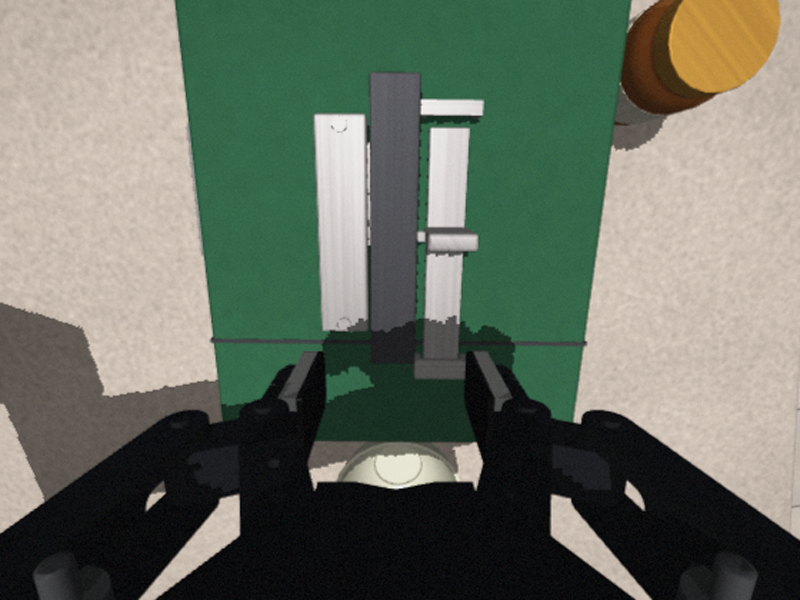

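The wrist view shows the guard top corners at (370,72), (420,73), (416,363) and (370,362). The catch top corners are at (314,114), (366,114), (369,329) and (321,331), and the tab at about (427–477, 230–250). I'll refit the pose from these.

Run:
```python
from h import *
import pickle
o,c=pickle.load(open("w.pkl","rb")); T=c["hand_eye"]; Rt=R.from_quat(o["tool_rot"])
eye=Rt.apply(T[:3,3])+o["eef_pos"]; att=(Rt*R.from_matrix(T[:3,:3])).as_quat(); K=c["camera_matrix"]
P=np.array([[-18,65,126],[10,65,126],[10,-105,126],[-18,-105,126],[-50,45,122],[-20,45,122],[-20,-85,122],[-50,-85,122]])/1e3
px=np.array([(370,72),(420,73),(416,363),(370,362),(314,114),(366,114),(369,329),(321,331)])*.7
s=least_squares(lambda q:(proj(w(q,P),K,eye,att)-px).ravel(),[.596,.016,-.207]); q=s.x
print(q,np.degrees(q[2]),np.round(s.fun,1))
print(proj(w(q,[[.015,-.019,.145],[.043,-.019,.145],[.043,-.029,.145]]),K,eye,att)/.7)
ty=Rt.apply([0,1,0]); print("tool y deg",np.degrees(np.arctan2(ty[1],ty[0])))
for y in(-.044,-.048): print(y,w(q,[[-.003,y,.2]])-o["eef_pos"])
print("tcp in case",R.from_euler('z',-q[2]).apply(o["eef_pos"]-[q[0],q[1],0]), "y dir",-np.sin(q[2]),np.cos(q[2]))
```

```text
[ 0.59860583  0.01588178 -0.21014159] -12.040226331423193 [-0.5 -0.8  1.2 -1.2 -0.8  1.   1.   1.5 -1.  -1.3  0.3 -1.  -0.4  2.6
  0.4  0.9]
[[429.06034087 233.41990099]
 [480.47973065 233.85300777]
 [479.32947447 252.11374544]]
tool y deg -11.584225092089923
-0.044 [[ 0.00432657  0.01627436 -0.02966283]]
-0.048 [[ 0.00349217  0.01236235 -0.02966283]]
tcp in case [-0.00383658 -0.06081886  0.22966283] y dir 0.20859837927422434 0.9780013886310013
```

Call:
{"api": "move_arm", "payload": {
  "moves": [
    [[0.004,0.0145,-0.03,-0.4,60],[0.004,0.0145,-0.06,-0.4,60],[0.004,0.0145,-0.085,-0.4,60],[0.004,0.0145,-0.1,-0.4,60],[0.004,0.0145,-0.1,-0.4,60]]
  ]
}}

```text
clock: 2.12
eef_pos: [0.5829, -0.0327, 0.1305]
tool_rot: [0.779, 0.627, -0.001, -0.001]
ft_force: [0.5, -0.4, 1.0]
grip_width: 0.0515
grasp_force: 0.0
```

Run:
```python
from workcell import monitor, vision
import cv2,numpy as np
o=monitor.get_obs(); print({k:o[k] for k in("clock","eef_pos","grip_width","ft_force")})
c=vision.camera("side"); cv2.imwrite("pics/s2.png",cv2.resize(c["color"][120:280,210:420,::-1],(788,600),interpolation=cv2.INTER_CUBIC))
```

```text
{'clock': 2.125, 'eef_pos': array([ 0.58287649, -0.03266367,  0.13048629]), 'grip_width': 0.05145218352021593, 'ft_force': array([ 0.51421767, -0.35480461,  1.0414133 ])}
```

View pics/s2.png

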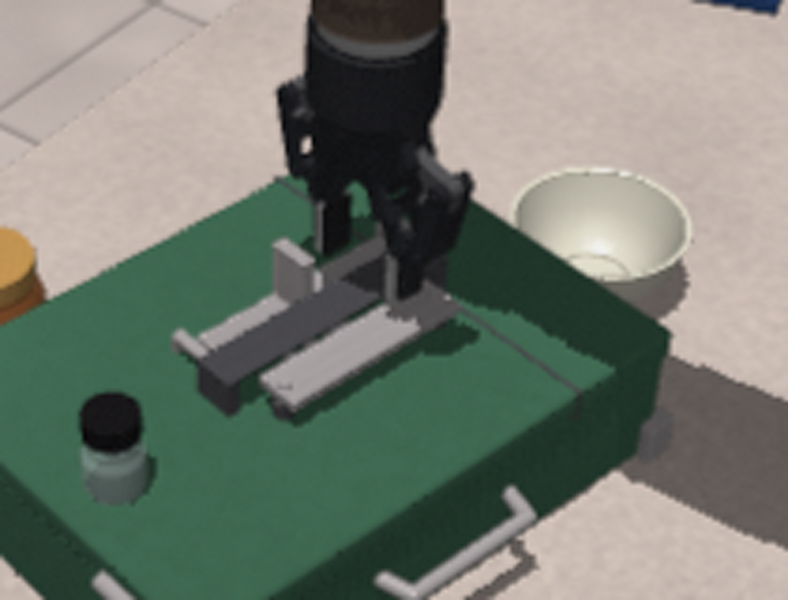

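The crop shows the near finger over the catch bar at (405,300) and the far finger beside the guard, just on the -y side of the tab. Now I'll descend and feel for contact.

Call:
{"api": "move_arm", "payload": {
  "moves": [
    [[0.002,0.002,-0.003,0,60],[0.002,0.002,-0.006,0,60],[0.002,0.002,-0.008,0,60],[0.002,0.002,-0.008,0,60]]
  ]
}}

```text
clock: 2.68
eef_pos: [0.586, -0.0297, 0.1232]
tool_rot: [0.779, 0.627, -0.0, -0.0]
ft_force: [-0.1, -1.0, 0.5]
grip_width: 0.0513
grasp_force: 0.0
```

Call:
{"api": "move_arm", "payload": {
  "moves": [
    [[0,0,-0.002,0,60],[0,0,-0.002,0,60]]
  ]
}}

```text
clock: 2.92
eef_pos: [0.586, -0.0298, 0.1211]
tool_rot: [0.779, 0.627, -0.0, -0.0]
ft_force: [-0.1, 0.2, -0.3]
grip_width: 0.0517
grasp_force: 0.0
```

Call:
{"api": "move_arm", "payload": {
  "moves": [
    [[0,0,-0.002,0,60],[0,0,-0.002,0,60]]
  ]
}}

```text
clock: 3.18
eef_pos: [0.586, -0.0299, 0.1191]
tool_rot: [0.779, 0.627, -0.0, -0.0]
ft_force: [1.3, 0.5, 0.9]
grip_width: 0.0515
grasp_force: 0.0
```

Call:
{"api": "move_arm", "payload": {
  "moves": [
    [[0,0,-0.002,0,60],[0,0,-0.002,0,60]]
  ]
}}

```text
clock: 3.42
eef_pos: [0.5862, -0.0299, 0.1177]
tool_rot: [0.779, 0.627, 0.0, 0.0]
ft_force: [-0.4, -0.1, 3.4]
grip_width: 0.0513
grasp_force: 1.7
```

Call:
{"api": "move_arm", "payload": {
  "moves": [
    [[0,0,-0.002,0,60],[0,0,-0.002,0,60],[0,0,-0.002,0,60]]
  ]
}}

```text
clock: 3.8
eef_pos: [0.5862, -0.0299, 0.1155]
tool_rot: [0.779, 0.627, 0.0, 0.0]
ft_force: [-0.8, -0.2, 4.3]
grip_width: 0.0511
grasp_force: 2.0
```

Call:
{"api": "move_arm", "payload": {
  "moves": [
    [[0,0,-0.002,0,60],[0,0,-0.004,0,60],[0,0,-0.004,0,60],[0,0,-0.004,0,60]]
  ]
}}

```text
clock: 4.3
eef_pos: [0.5862, -0.0299, 0.1114]
tool_rot: [0.779, 0.627, 0.0, 0.0]
ft_force: [-2.7, -0.2, 5.3]
grip_width: 0.051
grasp_force: 2.6
```

Call:
{"api": "move_arm", "payload": {
  "moves": [
    [[0,0,-0.002,0,60],[0,0,-0.002,0,60],[0,0,-0.002,0,60]]
  ]
}}

```text
clock: 4.68
eef_pos: [0.5863, -0.0298, 0.1095]
tool_rot: [0.779, 0.627, 0.0, 0.0]
ft_force: [-1.2, -1.0, 6.4]
grip_width: 0.0513
grasp_force: 2.9
```

Call:
{"api": "move_arm", "payload": {
  "moves": [
    [[0.0008,0.0039,0,0,60],[0.0017,0.0078,0,0,60],[0.0025,0.0117,0,0,60],[0.0033,0.0156,0,0,60],[0.0033,0.0156,0,0,60]]
  ]
}}

```text
clock: 5.3
eef_pos: [0.5898, -0.0159, 0.1097]
tool_rot: [0.779, 0.627, -0.001, 0.002]
ft_force: [-1.0, -4.9, 5.6]
grip_width: 0.0509
grasp_force: 3.4
```

Call:
{"api": "move_arm", "payload": {
  "moves": [
    [[0.0008,0.0039,0,0,60],[0.0017,0.0078,0,0,60],[0.0025,0.0117,0,0,60],[0.0033,0.0156,0,0,60],[0.0033,0.0156,0,0,60]]
  ]
}}

```text
clock: 5.92
eef_pos: [0.5931, -0.0004, 0.1097]
tool_rot: [0.779, 0.627, -0.001, 0.002]
ft_force: [-1.2, -5.2, 5.5]
grip_width: 0.0514
grasp_force: 3.5
```

Call:
{"api": "move_arm", "payload": {
  "moves": [
    [[0.0008,0.0039,0,0,60],[0.0017,0.0078,0,0,60],[0.0025,0.0117,0,0,60],[0.0033,0.0156,0,0,60],[0.0033,0.0156,0,0,60]]
  ]
}}

```text
clock: 6.55
eef_pos: [0.5965, 0.0152, 0.1097]
tool_rot: [0.779, 0.627, -0.001, 0.002]
ft_force: [-1.4, -5.4, 5.5]
grip_width: 0.0511
grasp_force: 3.5
```

Call:
{"api": "move_arm", "payload": {
  "moves": [
    [[0.0006,0.003,0,0,60],[0.0013,0.006,0,0,60],[0.0013,0.006,0,0,60]]
  ]
}}

```text
clock: 6.92
eef_pos: [0.5977, 0.0211, 0.1097]
tool_rot: [0.779, 0.627, -0.001, 0.002]
ft_force: [-1.3, -4.9, 5.2]
grip_width: 0.0512
grasp_force: 3.6
```

Call:
{"api": "move_arm", "payload": {
  "moves": [
    [[0.0004,0.002,0,0,60],[0.0004,0.002,0,0,60],[0.0004,0.002,0,0,60]]
  ]
}}

```text
clock: 7.3
eef_pos: [0.5981, 0.0229, 0.1097]
tool_rot: [0.779, 0.627, -0.001, 0.002]
ft_force: [-1.1, -4.5, 5.8]
grip_width: 0.0511
grasp_force: 3.6
```

Call:
{"api": "move_arm", "payload": {
  "moves": [
    [[0.0004,0.002,0,0,60],[0.0004,0.002,0,0,60],[0.0004,0.002,0,0,60]]
  ]
}}

```text
clock: 7.68
eef_pos: [0.5985, 0.0246, 0.1097]
tool_rot: [0.779, 0.626, -0.001, 0.002]
ft_force: [-0.8, -6.0, 6.1]
grip_width: 0.0514
grasp_force: 4.6
```

Call:
{"api": "move_arm", "payload": {
  "moves": [
    [[0.0003,0.0015,0,0,60],[0.0003,0.0015,0,0,60],[0.0003,0.0015,0,0,60]]
  ]
}}

```text
clock: 8.05
eef_pos: [0.5985, 0.0246, 0.1097]
tool_rot: [0.78, 0.626, -0.002, 0.003]
ft_force: [-2.0, -9.3, 7.1]
grip_width: 0.0515
grasp_force: 5.9
```

Call:
{"api": "move_arm", "payload": {
  "moves": [
    [[0.0003,0.0015,0,0,60],[0.0003,0.0015,0,0,60],[0.0003,0.0015,0,0,60]]
  ]
}}

```text
clock: 8.43
eef_pos: [0.5985, 0.0247, 0.1097]
tool_rot: [0.78, 0.625, -0.003, 0.004]
ft_force: [-2.9, -12.3, 7.1]
grip_width: 0.051
grasp_force: 7.6
```

Stopped hard at 48 mm. I'll ease the push, then raise the finger straight up.

Call:
{"api": "move_arm", "payload": {
  "moves": [
    [[-0.0005,-0.0025,0,0,60],[-0.0005,-0.0025,0.003,0,60],[-0.0005,-0.0025,0.006,0,60],[-0.0005,-0.0025,0.009,0,60],[-0.0005,-0.0025,0.012,0,60]]
  ]
}}

```text
clock: 9.05
eef_pos: [0.5973, 0.025, 0.1197]
tool_rot: [0.78, 0.626, -0.003, 0.001]
ft_force: [-0.8, -5.9, -3.4]
grip_width: 0.0508
grasp_force: 2.8
```

Call:
{"api": "move_arm", "payload": {
  "moves": [
    [[-0.0008,-0.004,0.005,0,60],[-0.0008,-0.004,0.025,0,60],[-0.0008,-0.004,0.055,0,60],[-0.0008,-0.004,0.085,0,60],[-0.0008,-0.004,0.085,0,60]]
  ]
}}

```text
clock: 9.68
eef_pos: [0.5994, 0.0238, 0.2092]
tool_rot: [0.779, 0.627, 0.003, 0.002]
ft_force: [1.3, 0.1, -1.2]
grip_width: 0.051
grasp_force: 0.0
```

Run:
```python
from workcell import monitor, vision
import cv2
o=monitor.get_obs(); print({k:o[k] for k in("clock","eef_pos","ft_force")})
c=vision.camera("wrist"); cv2.imwrite("pics/w3.png",cv2.resize(c["color"][:,:,::-1],(800,600)))
c=vision.camera("side"); cv2.imwrite("pics/s3.png",cv2.resize(c["color"][120:280,210:420,::-1],(788,600),interpolation=cv2.INTER_CUBIC))
```

```text
{'clock': 9.675, 'eef_pos': array([0.59942829, 0.0238388 , 0.20921645]), 'ft_force': array([ 1.31517826,  0.11463744, -1.24909714])}
```

View pics/w3.png

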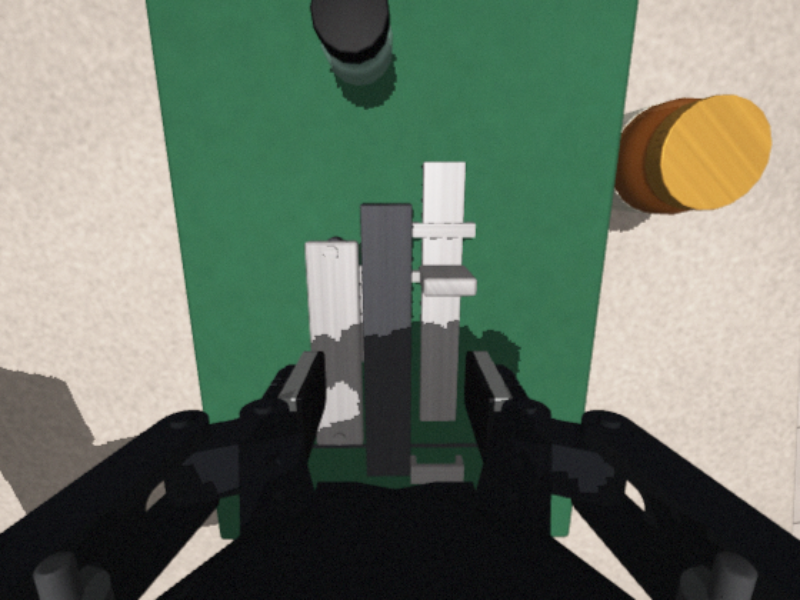

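View pics/s3.png

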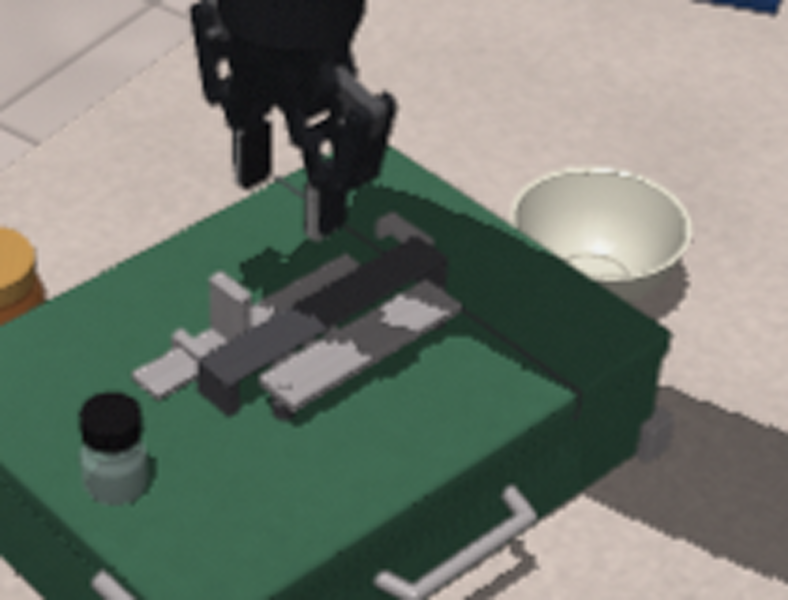

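The bolt is fully drawn out of the keeper, with its end past the strap at (150,380). The catch bar's edge is at (262,380), the same as before pressing, so it has sprung fully up. The bystanders are unmoved and the gripper is clear.

```bash
python3 -c "
from workcell import job
print(job.job_done())"
```

```text
the job is handed in; nothing more can be done
None
```

The bolt is drawn to its stop, the catch has sprung back up to lock it open, the bystanders were not touched, and the job was handed in at about 10 s with the gripper clear.

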